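# Set the shelf guard in front of the massage ball

## Task

The sky-blue guard with the red knob stands in the middle of the rail along the bamboo board's edge, caught between two steel bumps. Lift it over the bump on the massage ball's side, slide it along until it stands in front of the yellow ball, let it drop fully down there and let go. Leave the ball and the glass tumbler where they are.

Things in the scene. Friction and masses are not known exactly. Their poses are not given: they have to be found in the camera images.
- knob (a point): Grip point on the axis of the sky-blue guard's upright red knob: 24 mm across from 32 mm below to 12 mm above it, then a 30 mm cap, 5 mm thick. Guard plate below (64 wide, 8 thick), top edge 32 mm below. y runs along the rail, the only level travel; z up; x from ball towards rail. Pinch from above, fingers closing along y. With the guard down, 136 mm above the worktop, 76 above the board.
- lift (a joint): Guard height in m: 0 fully down, 0.012 foot just clears the bumps (12 mm high, 10 wide, 45 mm either side of the rail's middle), 0.030 upper stop; carry it at about 0.020. Starts at 0, up to 15 mm off the middle; slides 97 mm either way and drops fully down again only 70 mm or more from the middle. About 0.2 kg, light friction, falls by its own weight; cannot turn or come off.
- ball_center (a point): Centre of the yellow massage ball, 66 mm across with small nubs, in a cork ring fixed on the board (top about 70 mm above the board), 70 mm across from the rail line and 85 mm to one side of the rail's middle, either side. The guard belongs at the ball's own position along the rail.
- tumbler: Glass tumbler, 90 mm high, 68 mm across the rim, upright on the other cork ring, 70 mm across from the rail line and 85 mm to the other side of the rail's middle. Origin at the centre of its underside, 66 mm above the worktop; z up.

How it is judged (in metres and radians):
On the way:
1. the guard is lifted clear of the bumps (value of joint lift above 0.011 m), for 0.1 s.
At the end, for the whole second after the job is handed in: The guard stands in front of the ball (within 22 mm along the rail), fully down (within 4 mm) beyond the bump and released, with the tumbler at rest (y of ball_center in the frame of knob between -0.022 and 0.022 m and value of joint lift below 0.004 m and linear speed of tumbler below 0.02 m/s); the robot touches nothing.
It fails at once if the massage ball is moved more than 20 mm (distance of ball_center from where it was at the start of the episode above 0.02 m).
It fails at once if the tumbler is moved more than 20 mm (distance of tumbler from where it was at the start of the episode above 0.02 m).
It fails at once if the tumbler is tipped more than 20 degrees (angle between tumbler's own z axis and vertical above 0.35 rad).
It also fails if it takes over 35 s, if anything falls off the work surface, if the arm or the gripper's body presses on something with over 40 N, if the wrist force passes 120 N, or if a joint passes its speed limit or range.

## Robot

A 6-joint arm with a two-finger parallel gripper is mounted at the origin on the work surface. World frame = base frame: x ahead of the robot, y to its left, z up, the work surface at z = 0. Lengths are in m, angles in degrees, forces in N, time in s.
With the tool pointing down it reaches from about 0.25 to 0.725 m from the base axis. Payload 9.7 kg.
Tool frame: the origin (TCP) lies on the centre line of the jaws, within the pads' length; the fingertips stand bot.nose_length ahead of it and the grasp point (between the pads) lies 11 mm behind it (bot.nose_length is the distance from the TCP to the fingertips, in m); z points along the fingers, y is the line along which they close (so a half turn about z gives the same grasp; the last joint's range is limited). The gripper opens to 85 mm and grips with 20 to 120 N. Pads are 22 mm wide; open, the fingers measure 114 mm over their backs; the gripper's body (76 mm by 85 mm) begins 54 mm behind the grasp point. The pads swing forward as they close: fully open they stand 13 mm farther back than shut.
Start: joints at [-68.698, 4.979, 10.078, 95.1, 0, 90], TCP at [0.2, -0.512, 0.217] pointing down, gripper open.
Joint ranges: [-179.16, 179.16], [-48.56, 103.87], [-65.8, 70.77], [-126.05, 130.52], [-82.76, 87.17], [-180, 180]. Speed limits (degrees/s): [127.2, 127.2, 147.25, 180, 180, 180].

## Interface

Orientations are given as [roll, pitch, yaw] about the fixed x, y, z axes, in that order (R = Rz(yaw) Ry(pitch) Rx(roll)).
In Python, from workcell import bot gives the robot as it stands. The module is installed in compiled form; this text tells all that it offers.
- The arm moves only by the shell command python3 -m inch 'ROWS' [OPENING] [FORCE]. ROWS is JSON, a list of rows, each a list of 4 numbers: the shift along the world's x, y, z in cm, then the turn about the world's z in degrees. A call has exactly 8 rows; each row is the pose to reach, as a shift and turn from the pose commanded when the call began; what a row does not reach only later rows make up. A row lasts 1/8 s, in which the tool goes at most 62.5 mm and 10.7 degrees, less where a joint would pass 70% of its speed; a pose out of reach is approached as far as the arm can. A call with a gripper value outside its range is refused whole. OPENING is the finger opening in cm, from 0 to 8.54, set as the call begins (- or left out, the last holds). The fingers move at their own pace and stop on an object; FORCE is the grip in N (left out, the last holds). Time passes only in rows, so rows that repeat a pose let the fingers close, or fill a call up. It gives the time, the measured TCP pose, the force, the opening and the grip force at its end, in the units of the state.
- bot.get_obs(): the state, without advancing time (a new reading comes with each control period).
- bot.camera(name): name is "scene" or "top" or "wrist"; returns a dict with "img" (420x560x3 uint8, red, green, blue), "fovy" (degrees; the focal length in pixels is half the picture's height over the tangent of half this angle, whatever the lens; pixels are square), "cx", "cy" (the principal point, pixels), "dist" ([k1, k2, p1, p2, k3] as OpenCV has them; the pictures are not rectified), "R" (3x3) and "t" (3): a world point X has camera coordinates R X + t; the wrist camera has in their place "mount" (4x4, takes a point from camera to tool coordinates, whose origin is the TCP and whose axes are the flange's). Camera axes: x right, y down, z forward; pixel columns grow to the right and rows downward; lengths in m; the calibration is good to about 2 mm. A picture is of the moment at which its call begins: read the wrist's pose just before it. There is no depth.
- bot.job_done(): hands the job in; it is judged then, once.
Trained networks look in a picture, given as the dict that the camera call returned (one of the last four; its "shot" number tells which), for a name from the list of things; names that differ only in an ending like _2 or _b are one class to them, and where a whole thing is asked for, a point or a joint stands for the part that bears it (a point fixed in the world has none). Each returns a list of dicts, best first, with "score" (0 to 1); they miss things now and then, are a little off and sometimes report something else, mostly with a low value. They report only what shows in the picture. A call takes as long as a camera call.
- bot.find_in(thing, picture): "point" ([column, row] in pixels, amid what is visible of it).
- bot.landmark_of(thing, picture): "point" ([column, row] in pixels: a listed point, or the origin of a listed thing).
The state is a dict: "time": time; "q": joint angles; "qd": joint speeds; "joint_efforts": joint torques, N m; "ee_pos": TCP position; "tcp_rot": TCP orientation; "wrist_force": force on the tool from outside, world axes, zero at the start; "torque": the same for the moment, N m; "opening": finger opening in m; "grasp_force": force on a finger pad.
Only numpy, scipy, OpenCV 4.12 (cv2) and the standard library are available. Lean on these libraries where they do the work, as an engineer would, in place of code of your own. Each camera call takes 0.05 s, during which the arm holds its last target. There are 200 camera calls.

## Working session

There is one attempt and no reset: what is moved stays moved. The work goes in short steps, Python scripts to look and compute and a shell command to move; the robot and the scene stay as the last step left them, time stands still between calls to the robot, and variables do not carry over. Pictures are saved under pics/ and viewed, at most 10 in all, crops included, and the job is handed in when it is done.

```bash
mkdir -p pics; cat > h.py <<'E'
import numpy as np, cv2
from workcell import bot
from scipy.optimize import least_squares
def K(c):
    f=c["img"].shape[0]/2/np.tan(np.radians(c["fovy"])/2)
    return np.array([[f,0,c["cx"]],[0,f,c["cy"]],[0,0,1]])
def ray(c,p):
    u=cv2.undistortPoints(np.array([[p]],float),K(c),np.array(c["dist"],float))[0,0]
    R=np.array(c["R"]);t=np.array(c["t"]);d=R.T@np.array([u[0],u[1],1.]);return -R.T@t,d/np.linalg.norm(d)
def atz(c,p,z):
    o,d=ray(c,p);return o+d*(z-o[2])/d[2]
def tri(rs):
    A=sum(np.eye(3)-np.outer(d,d) for o,d in rs);b=sum((np.eye(3)-np.outer(d,d))@o for o,d in rs);return np.linalg.solve(A,b)
def save(c,n): cv2.imwrite("pics/"+n,c["img"][:,:,::-1])
E
python3 - <<'E'
from h import *
np.set_printoptions(precision=4,suppress=True)
cs={n:bot.camera(n) for n in("scene","top")}
Z={"knob":.136,"ball_center":.097,"tumbler":.066}
for n,c in cs.items(): save(c,n+"1.png")
for th in Z:
    rs=[]
    for n,c in cs.items():
        l=bot.landmark_of(th,c)
        for k in l[:2]: print(th,n,np.array(k["point"]),k["score"],atz(c,k["point"],Z[th]))
        if l: rs.append(ray(c,l[0]["point"]))
    if len(rs)==2: print(" tri",tri(rs))
print(bot.get_obs()["ee_pos"],bot.get_obs()["tcp_rot"],bot.nose_length)
cv2.imwrite("pics/both1.png",cv2.resize(np.hstack([c["img"] for c in cs.values()])[:,:,::-1],(800,300)))
E
```

```text
knob scene [231.6 231.1] 0.56 [ 0.5919 -0.0405  0.136 ]
ball_center scene [164.2 229.2] 0.87 [ 0.5054 -0.1258  0.097 ]
ball_center top [384.6 244.9] 0.78 [ 0.4989 -0.1276  0.097 ]
 tri [ 0.4992 -0.1271  0.0923]
tumbler scene [275.1 228.6] 0.89 [0.5341 0.0426 0.066 ]
tumbler top [274.1 228. ] 0.7 [0.5287 0.0429 0.066 ]
 tri [0.5291 0.0437 0.0615]
[ 0.1998 -0.5124  0.2171] [-179.9846    0.003    21.3068] 0.008
```

View pics/both1.png

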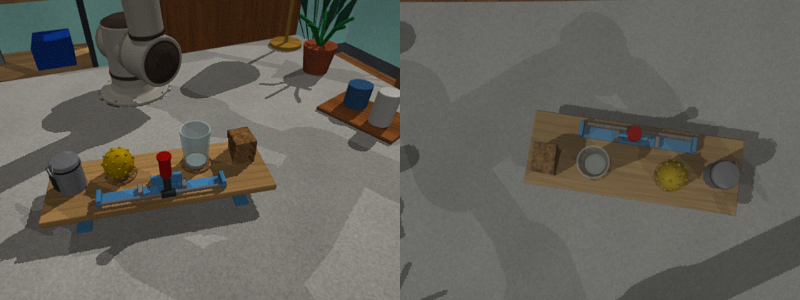

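The pictures show the guard's red knob at about (231,231) in scene and (328,186) in top. The ball is on the -y side and the tumbler on the +y side, and their spacing of 173 mm fits the 170 mm given. The network missed the knob in the top view, so I'll locate it there by its red cap.

```bash
python3 - <<'E'
from h import *
c=bot.camera("top");im=c["img"].astype(int)
m=((im[...,0]>90)&(im[...,1]<50)&(im[...,2]<50)).astype(np.uint8)
n,l,s,ce=cv2.connectedComponentsWithStats(m);i=1+s[1:,4].argmax();print(s[i],ce[i],atz(c,ce[i],.150))
b=np.array([.4995,-.127]);t=np.array([.529,.0434]);y=(t-b)/np.linalg.norm(t-b);x=np.array([y[1],-y[0]])
mid=(b+t)/2+.07*x;print("yaw",np.degrees(np.arctan2(x[1],x[0])),"mid",mid,"target",mid-.085*y)
k=atz(c,ce[i],.150)[:2];print("knob rel",(k-mid)@x,(k-mid)@y)
E
python3 -m inch '[[5,5.5,2,-4],[10,11,4,-8],[15,17,5,-12],[20,23,5,-16],[25,29,5,-20],[30,35,5,-24],[34,41,5,-28],[37,46,5,-31]]' 8.5 40
```

```text
[319 177  20  19 300] [328.10333333 186.03333333] [ 0.5833763  -0.03939612  0.15      ]
yaw -9.821811876805151 mid [ 0.58322401 -0.05374092] target [ 0.56872432 -0.13749508]
knob rel -0.002296943657181917 0.0141605349448598
time: 1.45
ee_pos: [0.5158, -0.1296, 0.2669]
tcp_rot: [180.0, -0.0, -9.8]
wrist_force: [0.8, -0.7, 0.2]
opening: 0.0855
grasp_force: 0.0
```

```bash
python3 -m inch '[[2,3,0,0],[4,6,-1,0],[6,9,-2,0],[6.7,9,-2.5,0],[6.7,9,-2.5,0],[6.7,9,-2.5,0],[6.7,9,-2.5,0],[6.7,9,-2.5,0]]'
python3 - <<'E'
from h import *
from scipy.spatial.transform import Rotation as Ro
o=bot.get_obs();c=bot.camera("wrist");save(c,"w1.png")
T=np.eye(4);T[:3,:3]=Ro.from_euler("xyz",o["tcp_rot"],degrees=True).as_matrix();T[:3,3]=o["ee_pos"]
M=np.linalg.inv(T@np.array(c["mount"]));c["R"]=M[:3,:3];c["t"]=M[:3,3]
print(o["ee_pos"],o["tcp_rot"])
for th,z in(("knob",.136),("ball_center",.097),("tumbler",.066)):
    for k in bot.landmark_of(th,c)[:2]: print(th,k["point"],k["score"],atz(c,k["point"],z))
im=c["img"].astype(int);m=((im[...,0]>90)&(im[...,1]<50)&(im[...,2]<50)).astype(np.uint8)
n,l,s,ce=cv2.connectedComponentsWithStats(m)
if n>1: i=1+s[1:,4].argmax();print(s[i],ce[i],atz(c,ce[i],.150))
E
```

```text
time: 2.45
ee_pos: [0.5783, -0.0679, 0.2423]
tcp_rot: [-178.9, -0.0, -7.2]
wrist_force: [0.5, -0.1, -0.1]
opening: 0.0851
grasp_force: 0.0
[ 0.57827069 -0.06787483  0.24227166] [-1.78855843e+02 -2.11825253e-02 -7.22251942e+00]
knob [246.0, 203.9] 0.8 [ 0.58138519 -0.03979079  0.136     ]
ball_center [357.0, 270.3] 0.58 [ 0.49858753 -0.12312393  0.097     ]
[ 223  186   42   42 1324] [243.74244713 206.43504532] [ 0.58340005 -0.04003927  0.15      ]
```

View pics/w1.png

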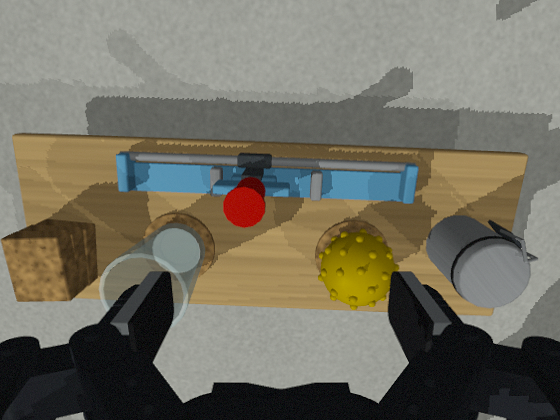

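The wrist view shows the knob cap at (244,206), the ball at (357,270), the tumbler on the left and the bumps at about (217,180) and (316,185). The arm stopped short and slightly tilted, so I'll check the joints.

```bash
python3 -c "
from h import *
o=bot.get_obs();print(np.round(o['q'],2),np.round(o['qd'],2),o['ee_pos'],o['tcp_rot'])"
python3 -m inch '[[0,0,0,0],[0,0,0,0],[0,0,0,0],[0,0,0,0],[0,0,0,0],[0,0,0,0],[0,0,0,0],[0,0,0,0]]'
python3 -c "
from h import *
o=bot.get_obs();print(np.round(o['q'],2),np.round(o['qd'],2),o['ee_pos'],o['tcp_rot'])"
```

```text
[ -7.25  10.21  18.64  98.44   1.15 179.94] [ 0.14  0.2   0.03  0.06 -0.09  0.09] [ 0.57835986 -0.06756499  0.24186935] [-1.78854184e+02  1.30204203e-02 -7.19478523e+00]
time: 3.65
ee_pos: [0.5784, -0.0676, 0.2418]
tcp_rot: [-178.9, 0.0, -7.2]
wrist_force: [0.1, 0.3, 0.7]
opening: 0.085
grasp_force: 0.0
[ -7.25  10.23  18.64  98.44   1.15 179.94] [-0.02 -0.12 -0.01 -0.02 -0.01  0.03] [ 0.57840413 -0.0675707   0.24176306] [-1.78854900e+02  2.34643273e-02 -7.19545310e+00]
```

Joint 6 is at its limit, so I'll use the half-turn-equivalent grasp and turn the other way.

```bash
python3 -m inch '[[0,0,0,10.5],[0,0,0,21],[0,0,0,31.5],[0,0,0,42],[0,0,0,52.5],[0,0,0,63],[0,0,0,73.5],[0,0,0,84]]'
python3 -m inch '[[0,0,0,10.5],[0,0,0,21],[0,0,0,31.5],[0,0,0,42],[0,0,0,52.5],[0,0,0,63],[0,0,0,73.5],[0,0,0,84]]'
python3 -m inch '[[0,0,0,6],[0,0,0,10],[0,0,0,10],[0,0,0,10],[0,0,0,10],[0,0,0,10],[0,0,0,10],[0,0,0,10]]'
```

```text
time: 4.65
ee_pos: [0.5784, -0.0676, 0.2417]
tcp_rot: [-178.9, 0.0, 77.2]
wrist_force: [0.5, 0.4, 0.7]
opening: 0.085
grasp_force: 0.0
time: 5.65
ee_pos: [0.5784, -0.0675, 0.2417]
tcp_rot: [-178.9, 0.0, 161.2]
wrist_force: [-0.0, -0.4, 0.0]
opening: 0.0849
grasp_force: 0.0
time: 6.65
ee_pos: [0.5784, -0.0676, 0.2417]
tcp_rot: [-178.9, 0.0, 170.8]
wrist_force: [-0.2, -0.4, -0.4]
opening: 0.0851
grasp_force: 0.0
```

```bash
python3 -m inch '[[0.3,1.4,0,0],[0.5,2.8,0,-0.5],[0.5,2.8,-2,-0.5],[0.5,2.8,-4,-0.5],[0.5,2.8,-5,-0.5],[0.5,2.8,-6,-0.5],[0.5,2.8,-6,-0.5],[0.5,2.8,-6,-0.5]]'
python3 - <<'E'
from h import *
c=bot.camera("scene");cv2.imwrite("pics/s2.png",cv2.resize(c["img"][120:330,100:380,::-1],(800,600)))
E
```

```text
time: 7.65
ee_pos: [0.5836, -0.0396, 0.1824]
tcp_rot: [-178.9, 0.1, 170.3]
wrist_force: [0.1, 0.0, 0.6]
opening: 0.0848
grasp_force: 0.0
```

View pics/s2.png

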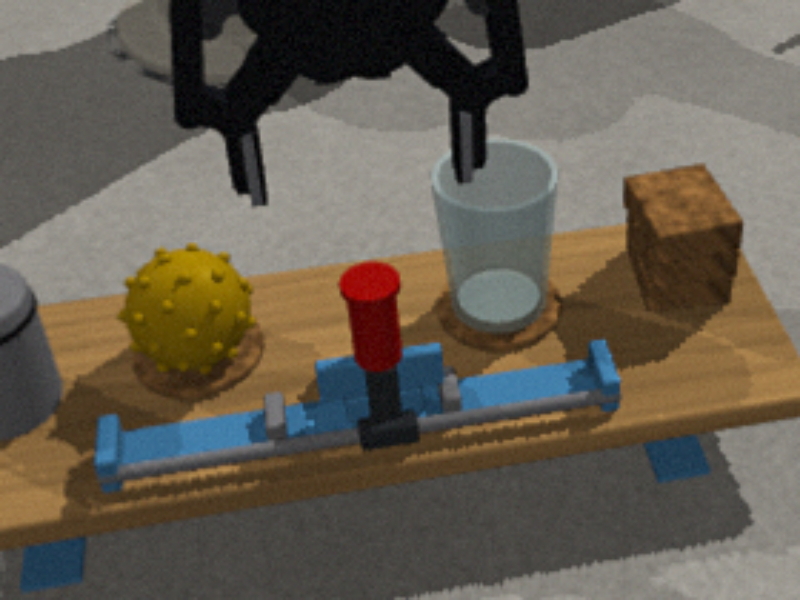

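The crop shows the jaws centred above the knob (370,285) and clear in front of the tumbler. I'll descend and close.

```bash
python3 -m inch '[[0,0,-1.5,0],[0,0,-3,0],[0,0,-4.5,0],[0,0,-5.5,0],[0,0,-6.4,0],[0,0,-6.4,0],[0,0,-6.4,0],[0,0,-6.4,0]]'
python3 -m inch '[[0,0,0,0],[0,0,0,0],[0,0,0,0],[0,0,0,0],[0,0,0,0],[0,0,0,0],[0,0,0,0],[0,0,0,0]]' 1.5 40
```

```text
time: 8.7
ee_pos: [0.5837, -0.0396, 0.1183]
tcp_rot: [-178.9, 0.1, 170.3]
wrist_force: [0.2, 0.7, -0.0]
opening: 0.085
grasp_force: 0.0
time: 9.7
ee_pos: [0.5835, -0.0395, 0.118]
tcp_rot: [-178.9, 0.0, 170.3]
wrist_force: [-0.3, -0.2, 4.7]
opening: 0.0276
grasp_force: 39.2
```

```bash
python3 -m inch '[[0,0,0.3,0],[0,0,0.7,0],[0,0,1.1,0],[0,0,1.5,0],[0,0,1.9,0],[0,0,2,0],[0,0,2,0],[0,0,2,0]]'
python3 - <<'E'
from h import *
c=bot.camera("scene");cv2.imwrite("pics/s3.png",cv2.resize(c["img"][120:330,100:380,::-1],(800,600)))
E
```

```text
time: 10.7
ee_pos: [0.5834, -0.0396, 0.1376]
tcp_rot: [-178.9, 0.0, 170.3]
wrist_force: [0.4, 0.7, -2.1]
opening: 0.0274
grasp_force: 39.5
```

View pics/s3.png

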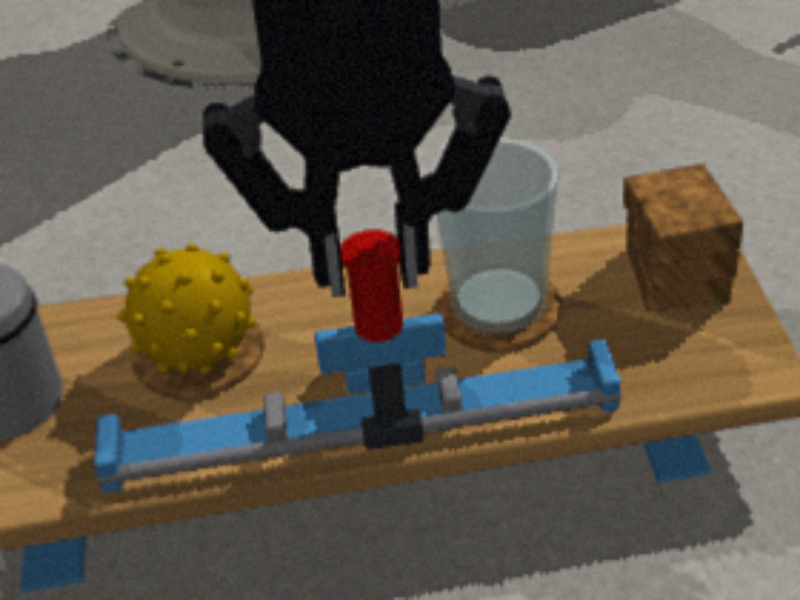

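The guard is up about 20 mm with the knob still held. Its plate is level in front of the bumps at (275,415) and (448,390). Next I'll slide 98 mm along the rail towards the ball.

```bash
python3 -m inch '[[-0.15,-0.85,0,0],[-0.37,-2.15,0,0],[-0.59,-3.4,0,0],[-0.8,-4.65,0,0],[-1.02,-5.9,0,0],[-1.24,-7.15,0,0],[-1.45,-8.4,0,0],[-1.67,-9.65,0,0]]'
python3 -m inch '[[0,0,0,0],[0,0,0,0],[0,0,0,0],[0,0,0,0],[0,0,-0.3,0],[0,0,-0.8,0],[0,0,-1.3,0],[0,0,-1.6,0]]'
python3 - <<'E'
from h import *
c=bot.camera("scene");cv2.imwrite("pics/s4.png",cv2.resize(c["img"][120:330,100:380,::-1],(800,600)))
E
```

```text
time: 11.75
ee_pos: [0.5667, -0.1369, 0.1378]
tcp_rot: [-178.9, 0.0, 170.3]
wrist_force: [1.9, 0.0, -2.7]
opening: 0.0275
grasp_force: 39.5
time: 12.75
ee_pos: [0.5667, -0.136, 0.1212]
tcp_rot: [-178.9, 0.0, 170.3]
wrist_force: [2.6, 0.0, -1.2]
opening: 0.0279
grasp_force: 39.6
```

View pics/s4.png

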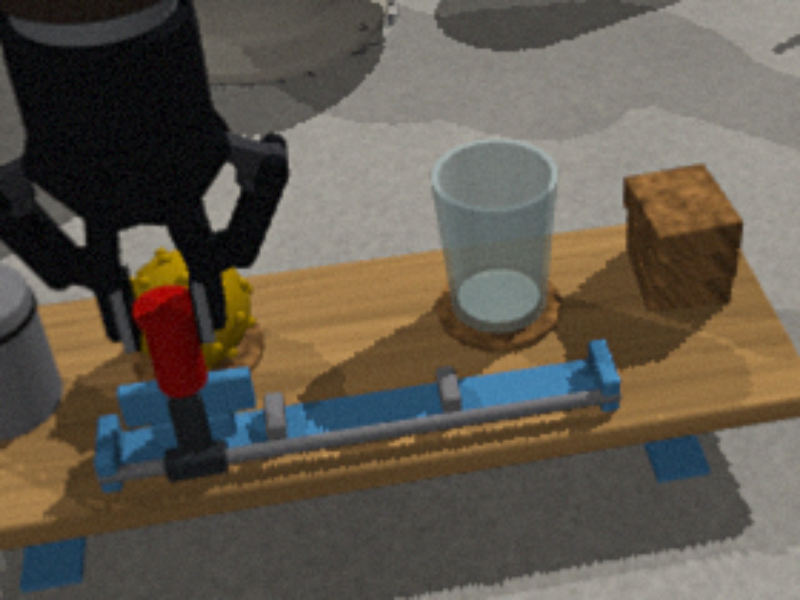

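The guard stands just past the bump (275,415), in front of the ball, nearly down. I'll lower the rest, open and withdraw straight up.

```bash
python3 -m inch '[[0,0,-0.3,0],[0,0,-0.3,0],[0,0,-0.3,0],[0,0,-0.3,0],[0,0,-0.3,0],[0,0,-0.3,0],[0,0,-0.3,0],[0,0,-0.3,0]]'
python3 -m inch '[[0,0,0,0],[0,0,0,0],[0,0,0,0],[0,0,0,0],[0,0,0,0],[0,0,0,0],[0,0,0,0],[0,0,0,0]]' 6
python3 -m inch '[[0,0,0.5,0],[0,0,1.5,0],[0,0,3,0],[0,0,5,0],[0,0,7,0],[0,0,9,0],[0,0,10,0],[0,0,10,0]]'
python3 - <<'E'
from h import *
c=bot.camera("scene");cv2.imwrite("pics/s5.png",cv2.resize(c["img"][120:330,100:380,::-1],(800,600)))
for n in ("scene","top"):
    c=bot.camera(n)
    for th,z in(("knob",.136),("ball_center",.097),("tumbler",.066)):
        for k in bot.landmark_of(th,c)[:1]: print(n,th,k["point"],k["score"],atz(c,k["point"],z))
    im=c["img"].astype(int);m=((im[...,0]>90)&(im[...,1]<50)&(im[...,2]<50)).astype(np.uint8)
    k,l,s,ce=cv2.connectedComponentsWithStats(m)
    if k>1: i=1+s[1:,4].argmax();print(n,s[i],ce[i],atz(c,ce[i],.150))
E
```

```text
time: 13.8
ee_pos: [0.5667, -0.1361, 0.1188]
tcp_rot: [-178.9, 0.0, 170.3]
wrist_force: [3.3, 0.2, -2.0]
opening: 0.0276
grasp_force: 39.6
time: 14.8
ee_pos: [0.5667, -0.1361, 0.1188]
tcp_rot: [-178.9, 0.0, 170.3]
wrist_force: [0.3, 0.3, 0.2]
opening: 0.0603
grasp_force: 0.0
time: 15.8
ee_pos: [0.5671, -0.1361, 0.2197]
tcp_rot: [-178.8, 0.1, 170.3]
wrist_force: [-0.6, 0.2, -0.1]
opening: 0.0602
grasp_force: 0.0
scene knob [161.5, 241.6] 0.93 [ 0.5769677  -0.13386649  0.136     ]
scene ball_center [163.5, 232.3] 0.77 [ 0.51214983 -0.12795521  0.097     ]
scene tumbler [272.2, 226.4] 0.6 [0.52725671 0.04013096 0.066     ]
scene [146 222  23  14 255] [157.36078431 228.54509804] [ 0.56507376 -0.13491662  0.15      ]
top knob [391.2, 193.5] 0.66 [ 0.57306804 -0.13249859  0.136     ]
top ball_center [381.6, 246.6] 0.61 [ 0.49634258 -0.12297506  0.097     ]
top tumbler [271.5, 227.5] 0.55 [0.5295176  0.04712732 0.066     ]
top [385 190  20  16 261] [394.30268199 197.38697318] [ 0.56555919 -0.13396713  0.15      ]
```

View pics/s5.png

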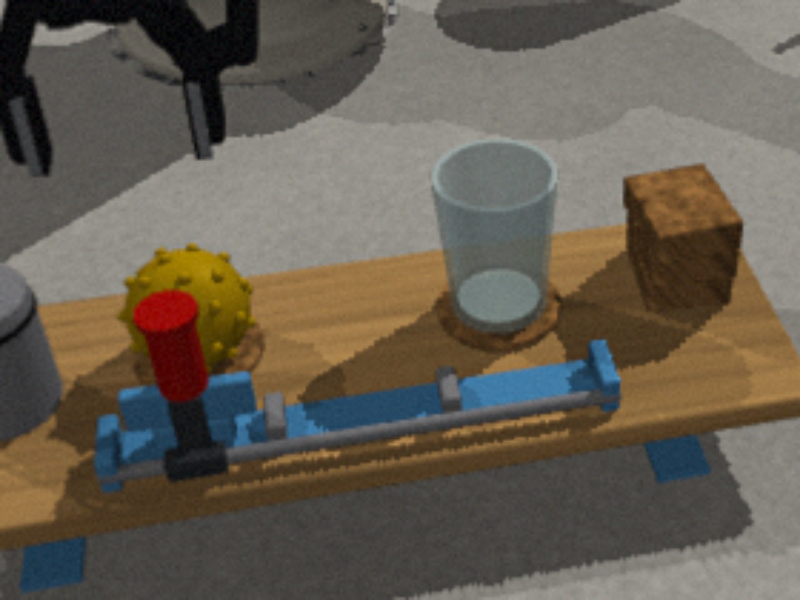

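The picture shows the released guard fully down past the bump, with its cap at (168,310) in front of the ball. It measures 82 mm from the rail's middle against the ball's 85 mm. The tumbler and ball have not moved.

```bash
python3 -c "
from workcell import bot
print(bot.job_done())"
```

```text
the job is handed in; nothing more can be done
None
```

I lifted the guard over the bump, slid it in front of the yellow ball, let it drop fully down (about 3 mm from the ball's position along the rail) and released it. The ball and tumbler stayed in place. I handed the job in at about 16 s; it returned no verdict.

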